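# Close a disc case and hold its title strip tucked under the lapped flap

## Task

Close the open disc case by pressing its hinged upper half down until both halves meet edge to edge all round. Then pick up the metal title strip (its rib is the handle) and slide its front edge, centred and square, about 15 mm in under the lapped flap on top of the case without lifting the flap, and press the strip flat on the case with about 10 N. Finish while still gripping the strip and pressing it down, with the case shut, and leave the other things on the table alone.

Things in the scene. Friction and masses are not known exactly. Their poses are not given: they have to be found in the camera images.
- case: lower half of a black plastic disc case on a black rubber mat, fixed to the table: open tray 180 mm (x, depth) by 200 mm (y, width), 30 mm high. Origin at the centre of its underside, on the table; x points from the front edge (robot side) to the hinge edge, z up. Closed, the whole case is 48 mm high and its top is a level plane
- lid (a joint): hinge of the case's upper half, a black shell 180 x 200 mm, 18 mm high. Hinge line along y at case x = +90 mm, z = 30 mm. 0 rad = closed, halves edge to edge; grows as the front rises: at angle a a lid point (d in front of and h above the hinge when closed) is at case x = 90 - d cos a + h sin a, z = 30 + d sin a + h cos a. Stiff, stays where left; 2 to 5 N down near the front moves it
- lid_front (a point): middle of the front edge of the upper half's top surface (180 mm in front of the hinge line, 18 mm above it when closed); moves with the upper half. Good place to push: 20 to 40 mm behind this edge
- mouth (a point): point on the top surface of the upper half, straight below the middle of the flap's front edge (closed: case frame x = +25 mm, y = 0, z = 48 mm); moves with the upper half. x points in under the flap, y along the flap's edge, z out of the surface. The flap's underside is 7 mm above the surface here
- flap (a joint): hinge of the lapped flap, a grey plate on the upper half's top: 50 mm deep (x), 130 mm wide (y), 2.5 mm thick, 7 mm open gap below. Front edge (to the case's front) has a turned-up lip about 6 mm further out and higher; far edge hinged on a low block. 0 rad = lying down; grows as the front is lifted (0.1 rad = 5 mm). Light, closes by itself
- strip: dark metal title strip, loose, 120 g: flat plate 65 mm (x) by 100 mm (y), 4 mm thick, with an upright rib on it 10 mm thick (x), 70 mm long (y), its middle at x = -22.5 mm, its top 30 mm above the plate's underside. Origin at the centre of the plate's underside; z up, x points from the rib to the plain front edge that goes under the flap. Lies flat on the table, rib up
- strip_edge (a point): middle of the strip's plain front edge, on the underside (strip frame x = +32.5 mm)
- strip_rib (a point): middle of the top of the strip's rib (strip frame x = -22.5 mm, z = 30 mm)
- cartridge: bystander: loose grey game cartridge lying flat, 78 x 60 x 14 mm, origin at the centre of its underside
- stack: bystander: loose stack of four disc cases, 135 x 190 mm, 60 mm high, origin at the centre of its underside
- bin: bystander: loose blue plastic bin, 120 x 200 mm, 70 mm high, empty, origin at the centre of its underside
Mind the look-alikes: they are no part of the job. What is meant by the strip is not purple, and is the larger of those in its own colour.

How it is judged:
By the outcome, as a careful person would: the job done as asked, in the order asked, and still so for the second after the job is handed in, while the arm keeps its last pose, push and grip.
It also fails if it takes over 51 s, if anything falls off the work surface, if the arm or the gripper's body presses on something with over 40 N, if the wrist force passes 120 N, or if a joint passes its speed limit or range.

## Robot

A 6-joint arm with a two-finger parallel gripper is mounted at the origin on the work surface. World frame = base frame: x ahead of the robot, y to its left, z up, the work surface at z = 0. Lengths are in m, angles in rad, forces in N, time in s.
With the tool pointing down it reaches from about 0.375 to 0.75 m from the base axis. Payload 9 kg.
Tool frame: the origin (TCP) lies between the finger pads; the fingertips stand 19 mm ahead of it and the grasp point (between the pads) is the TCP (r.finger_overhang is the z of the fingertips in the tool frame, in m); z points along the fingers, y is the direction in which the jaws open and shut (so a half turn about z gives the same grasp; the last joint's range is limited). The gripper opens to 85 mm and grips with 20 to 120 N. Pads are 22 mm wide; open, the fingers measure 114 mm over their backs; the gripper's body (76 mm by 85 mm) begins 54 mm behind the grasp point. The pads swing forward as they close: fully open they stand 13 mm farther back than shut.
Start: joints at [-1.494, 0.104, 0.097, 1.564, 0, 1.353], TCP at [0.174, -0.574, 0.25] pointing down, gripper open.
Joint ranges: [-2.99, 2.99], [-0.84, 1.86], [-1.1, 1.16], [-1.84, 2.11], [-1.51, 1.56], [-3.14, 3.14]. Speed limits (rad/s): [2.22, 2.22, 2.57, 3.14, 3.14, 3.14].

## Interface

Orientations are given as a unit quaternion [x, y, z, w].
In Python, from plant import r gives the robot as it stands.
- The arm moves only by the tool send_rows, never from a script. Its argument "rows" is a list of rows, each an object with "travel": the shift along the tool's x, y, z in m, a list of three; "twist": the turn about the tool's z in degrees. In form: [{"travel": [x, y, z], "twist": twist}, ...]. A call has 1 to 8 rows; each row shifts and turns the commanded pose from where the row before left it, along the tool's axes as they then stand; what a row does not reach is not made up. A row lasts 1/12 s, in which the tool goes at most 41.7 mm and 7.16 degrees, less where a joint would pass 70% of its speed; a pose out of reach is approached as far as the arm can. A call is refused whole if a number of a shift passes 0.0417 or a number of a turn 7.16, either way. A call with a gripper value outside its range is refused whole. "claw" is the opening, from 0 (shut) to 1 (fully open), set as the call begins (left out, the last holds). The fingers move at their own pace and stop on an object; the grip force is fixed at half the most. Time passes only in rows, so rows that do not move let the fingers close. It gives the time, the measured TCP pose, the force and the opening at its end, in the units of the state.
- r.read_state(): the state, without advancing time (a new reading comes with each control period).
- r.snapshot(name): name is "scene" or "top"; returns a dict with "frame" (420x560x3 uint8, red, green, blue), "depth" (420x560 float32, m along the optical axis (not along the pixel's ray), 0 where there is no reading), "fx", "fy", "cx", "cy" (pixels), "extrinsics" (4x4, takes a point from world to camera coordinates). Camera axes: x right, y down, z forward; pixel columns grow to the right and rows downward; lengths in m; the calibration is good to about 2 mm. A picture is of the moment at which its call begins.
- r.job_done(): hands the job in, once; it reports no verdict.
Trained networks look in a picture, given as the dict that the camera call returned (one of the last four; its "shot" number tells which), for a name from the list of things; names that differ only in an ending like _2 or _b are one class to them, and where a whole thing is asked for, a point or a joint stands for the part that bears it (a point fixed in the world has none). Each returns a list of dicts, best first, with "p" (0 to 1); they miss things now and then, are a little off and sometimes report something else, mostly with a low value. They report only what shows in the picture. A call takes as long as a camera call. They do not tell look-alikes from the thing itself.
- r.boxes_of(name, picture): "box" ([left, top, width, height] in pixels, round what is visible of it).
- r.masks_of(name, picture): "pixels" (420x560 bool, what is visible of it) and "box" ([left, top, width, height] in pixels, round what is visible of it).
The state is a dict: "time_s": time; "qpos": joint angles; "joint_velocities": joint speeds; "joint_efforts": joint torques, N m; "ee_pos": TCP position; "orientation": TCP orientation; "ft_force": force on the tool from outside, world axes, zero at the start; "ft_torque": the same for the moment, N m; "finger_gap": finger opening in m.
Only numpy, scipy, OpenCV 4.12 (cv2) and the standard library are available. Lean on these libraries where they do the work, as an engineer would, in place of code of your own. Each camera call takes 0.05 s, during which the arm holds its last target.

## Working session

There is one attempt and no reset: what is moved stays moved. The work goes in short steps, Python scripts to look and compute and a tool call to move; the robot and the scene stay as the last step left them, time stands still between calls to the robot, and variables do not carry over. Pictures are saved under pics/ and viewed, and the job is handed in when it is done.

Besides the shell and the picture viewer there is one more tool, called after ">>>" as name(argument=value, ...) on one line, values as JSON. send_rows: Moves the arm, as the interface text tells. Its arguments: {"type":"object","properties":{"rows":{"type":"array"},"claw":{"type":"number"}},"required":["rows"]}

```bash
ls; mkdir -p pics; cat > h.py <<'E'
import numpy as np, cv2
from plant import r
from scipy.spatial.transform import Rotation as R
def save(p,name,crop=None,s=1):
    im=p["frame"][:,:,::-1]
    if crop: l,t,w,h=crop; im=im[t:t+h,l:l+w]
    im=cv2.resize(im,None,fx=s,fy=s,interpolation=cv2.INTER_CUBIC)
    cv2.imwrite("pics/"+name+".png",im)
def cloud(p):
    d=p["depth"]; v,u=np.mgrid[:d.shape[0],:d.shape[1]]
    c=np.stack([(u-p["cx"])/p["fx"]*d,(v-p["cy"])/p["fy"]*d,d],-1)
    T=np.linalg.inv(p["extrinsics"])
    w=c@T[:3,:3].T+T[:3,3]; w[d==0]=np.nan
    return w
E
python3 - <<'E'
from h import *
a=r.snapshot("top"); b=r.snapshot("scene")
save(a,"top0",s=1.4); save(b,"scene0",s=1.4)
np.savez("t0.npz",**a); np.savez("s0.npz",**b)
for n,p in(("top",a),("scene",b)):
    for k in ["case","lid","flap","strip","cartridge","stack","bin"]:
        for m in r.boxes_of(k,p)[:4]: print(n,k,round(m["p"],2),m["box"])
s=r.read_state(); print(s); print(r.finger_overhang)
E
```

```text
pics
top case 0.76 [213.7, 145.0, 82.4, 78.3]
top lid 0.79 [219.0, 148.4, 66.9, 45.8]
top flap 0.56 [227.7, 146.0, 43.2, 20.4]
top strip 0.8 [357.6, 202.4, 31.1, 21.4]
top strip 0.8 [369.0, 241.6, 24.2, 27.0]
top strip 0.59 [407.2, 207.7, 35.3, 31.7]
top cartridge 0.9 [317.9, 200.4, 22.3, 23.8]
top stack 0.65 [108.4, 163.6, 65.7, 51.0]
top stack 0.17 [357.3, 202.9, 32.9, 21.7]
top bin 0.7 [323.2, 136.2, 64.2, 43.7]
top bin 0.34 [217.2, 144.3, 66.2, 47.9]
scene case 0.28 [270.9, 213.7, 84.6, 69.7]
scene lid 0.62 [270.5, 209.5, 84.0, 72.4]
scene flap 0.65 [281.8, 250.2, 47.7, 31.3]
scene strip 0.91 [165.3, 152.4, 21.1, 22.4]
scene strip 0.82 [213.0, 146.7, 21.6, 17.1]
scene strip 0.68 [269.1, 210.7, 83.5, 74.5]
scene strip 0.6 [194.3, 174.4, 32.9, 22.0]
scene cartridge 0.64 [237.9, 187.5, 28.0, 24.7]
scene stack 0.65 [396.4, 253.6, 81.6, 69.7]
scene bin 0.71 [260.4, 211.5, 93.0, 81.7]
scene bin 0.68 [160.4, 193.4, 80.5, 70.2]
scene bin 0.55 [194.9, 172.8, 32.8, 22.3]
{'time_s': 0.8, 'qpos': array([-1.49372250e+00,  1.04074687e-01,  9.73483610e-02,  1.56393648e+00,
       -2.15443383e-05,  1.35308970e+00]), 'joint_velocities': array([-0.00102435,  0.00043918, -0.00046947,  0.00089607, -0.00049801,
        0.00080591]), 'joint_efforts': array([-1.26914991e-03, -5.56713688e+01,  5.03748357e+01,  5.91936550e-04,
       -4.33893474e-04, -1.06906850e-05]), 'ee_pos': array([ 0.17431967, -0.57415197,  0.25037215]), 'orientation': array([ 9.89157708e-01,  1.46857158e-01, -1.54359546e-05,  6.58374777e-05]), 'ft_force': array([-0.83343333, -0.29233613,  1.22152635]), 'ft_torque': array([ 0.02561846, -0.04308944, -0.03368579]), 'finger_gap': 0.08494899586046017}
0.019
```

View pics/top0.png

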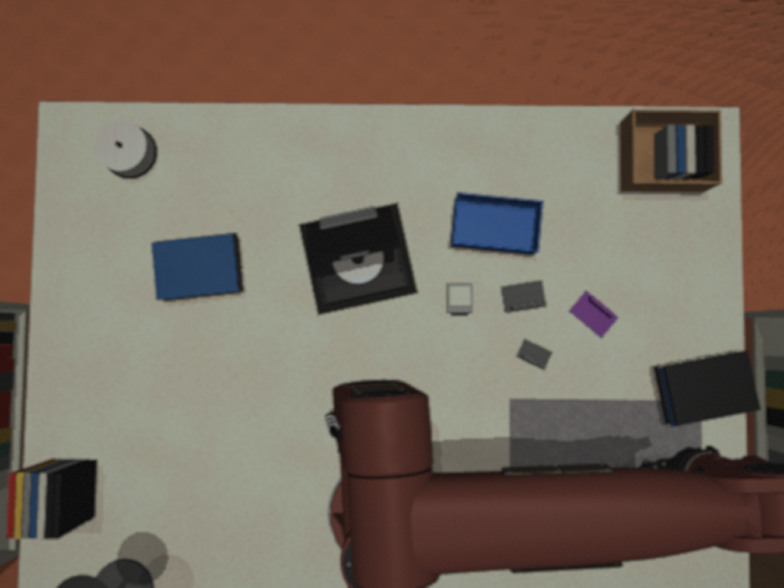

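View pics/scene0.png

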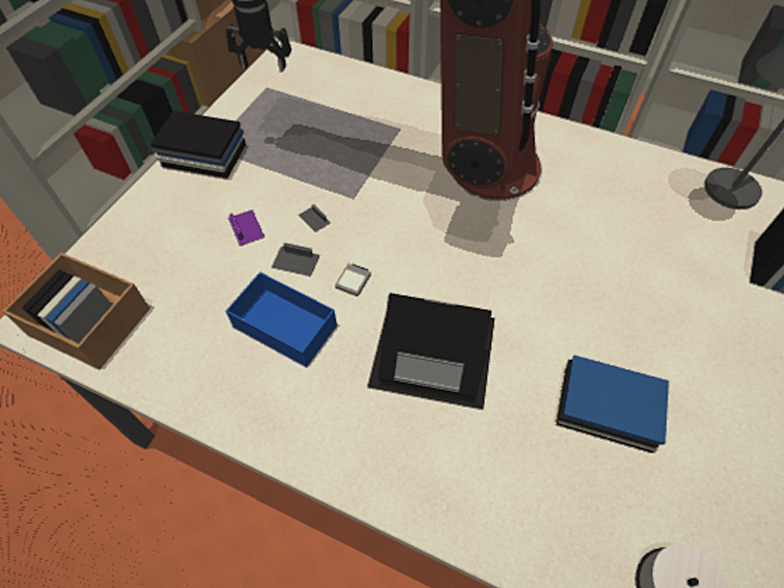

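```bash
python3 - <<'E'
from h import *
a=dict(np.load("t0.npz"));b=dict(np.load("s0.npz"))
save(a,"topc",(340,185,130,95),6)
save(a,"topcase",(195,130,130,100),6)
for n,p in (("t",a),("s",b)):
    T=np.linalg.inv(p["extrinsics"]); print(n,T[:3,3].round(3),T[:3,2].round(3),T[:3,0].round(3),p["fx"])
w=cloud(a)
for n,bx in dict(A=(357,202,32,22),B=(368,241,26,28),C=(407,207,36,32)).items():
    l,t,W,H=bx; q=w[t-3:t+H+3,l-3:l+W+3]; z=q[...,2]; m=z>0.0025
    f=a["frame"][t-3:t+H+3,l-3:l+W+3]
    pts=q[m]; print(n,m.sum(),"zmax",np.nanpercentile(z,[50,95,99]),"med rgb",np.median(f[m],0))
    hi=q[z>0.018]; print(" rib", len(hi), np.median(hi,0))
    for nm,pp in(("all",pts),("rib",hi)):
        if len(pp)>5:
            rr=cv2.minAreaRect((pp[:,:2]*1000).astype(np.float32)); print("  ",nm,rr)
E
```

```text
t [ 0.409 -0.028  1.747] [ 0.067  0.009 -0.998] [ 0.011 -1.    -0.009] 524.9727239347123
s [1.169 0.233 1.107] [-0.511 -0.23  -0.828] [-0.416  0.909  0.004] 410.04095619229275
A 463 zmax [0.0017628  0.02335148 0.03279884] med rgb [71. 71. 69.]
 rib 67 [ 0.48997879 -0.33267429  0.02783582]
   all ((509.08428955078125, -324.5259094238281), (89.96630859375, 124.47169494628906), 0.5994908809661865)
   rib ((490.4749450683594, -332.8197937011719), (9.721844673156738, 70.98583221435547), 9.888320922851562)
B 341 zmax [0.00017425 0.00974596 0.02317467] med rgb [113. 114. 104.]
 rib 30 [ 0.36273759 -0.3456603   0.0220474 ]
   all ((370.5832824707031, -351.1954345703125), (108.57977294921875, 103.42182159423828), 0.6329537630081177)
   rib ((361.8501892089844, -346.68719482421875), (48.01210403442383, 7.234406471252441), 65.74447631835938)
C 589 zmax [0.00075152 0.01863975 0.03304424] med rgb [100.  72. 111.]
 rib 83 [ 0.49140552 -0.50786451  0.02885544]
   all ((477.8959045410156, -496.7535400390625), (122.6432876586914, 138.56573486328125), 0.6207296848297119)
   rib ((489.8553466796875, -508.6077575683594), (69.93485260009766, 11.917656898498535), 49.72001266479492)
```

View pics/topc.png

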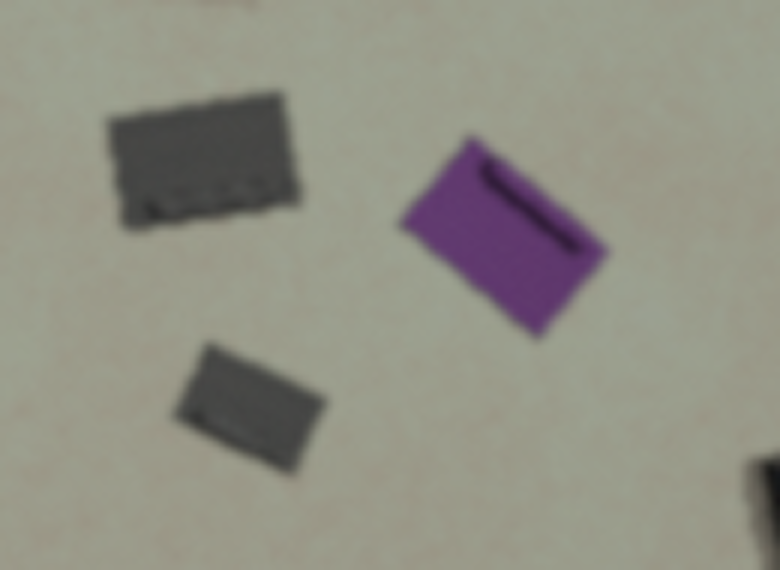

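View pics/topcase.png

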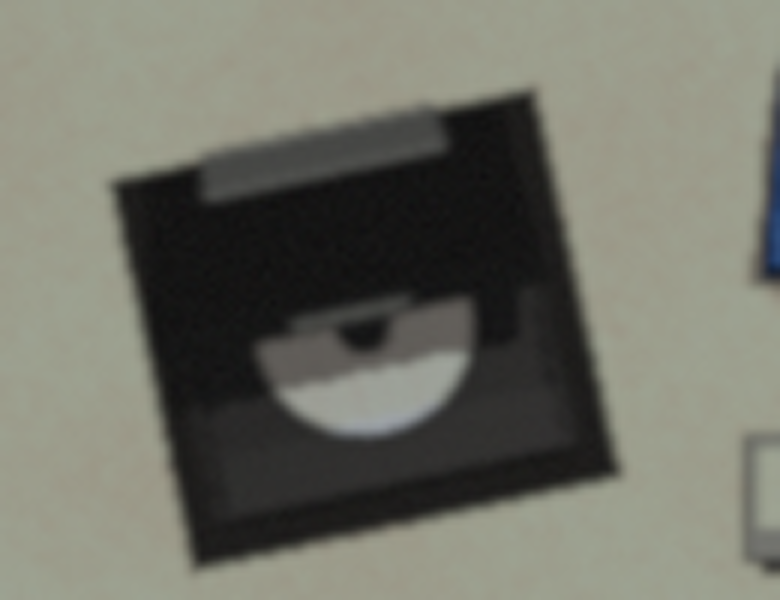

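```bash
python3 - <<'E'
from h import *
a=dict(np.load("t0.npz"));b=dict(np.load("s0.npz"))
w=cloud(a); q=w[140:228,208:300]; 
zi=np.round(q[::4,::4,2]*1000); 
print(np.array2string(np.nan_to_num(zi,nan=-9).astype(int),max_line_width=250))
m=q[...,2]>0.02
P=q[m]; rr=cv2.minAreaRect((P[:,:2]*1000).astype(np.float32)); print(rr)
# rim: z 25..35
m=(q[...,2]>0.022)&(q[...,2]<0.036); P=q[m]; print(cv2.minAreaRect((P[:,:2]*1000).astype(np.float32)),len(P))
# scene
w2=cloud(b); q2=w2[205:295,262:360]; print(np.array2string(np.nan_to_num(np.round(q2[::5,::5,2]*1000),nan=-9).astype(int),max_line_width=250))
save(b,"scenecase",(255,195,115,105),6)
save(b,"scenestrip",(160,135,115,85),6)
E
```

```text
[[ -2   2  -2   2   2   0   2   7  -1   3  -9  -7  10  -4   8   0  -4  -4  -4   0  -3  -1  -4]
 [  0   0   4  -2  -3   1  -1   2   3   3   2  -1   4  -3   1   2  -1   0   3  -7  -2   0  -1]
 [  1   5  -1   8   1  -2  -9  -3   2   9   3   8  -1  -6  -9  45  45  54   4   6   6  -4   5]
 [-11  -7  -2  -3   3   5  -2   2  -2  61  63  69  71  73  75  82  74  84   2   4   7  -2  -4]
 [  6   6  -1  10   1   1  65  66  77  83  89  84  91 111  83  82  92  99 105   0  -3   6  -4]
 [ -7  -2   2  49  55  66  89  82 108  97  77  81  91  88  98 112 119 120 125   2  -1  -2  -6]
 [ -8  -2   0  79  74  85  80  91  97 102 110 115 110 116 128 131 136 137 145  -3  -6  -1  -1]
 [  1   1   1 100  98 113 107 112 117 118 122 139 133 140 146 155 151 149 160 172  -4  -4   3]
 [  2   1  -4 119 119 132 126 135 135 135 147 157 156 162 168 168 174 177 185 182   0   2  -1]
 [  1  -9   1 139 144 146 155 161 158 164 167 173 181 180 189 177 182 172 176 174   1   1   2]
 [  0   6  -5 157 163 174 163 173 179 182 188 175 185 178 179 174   4   1   1   8   4   3  -4]
 [ -8   2   2 180 186 184 192 180 177 173 178  18  14  
[... 1994 characters left out ...]
13 112 114 118 116 124   1  -5  -3]
 [ -1   1  80  79  82  96  96 103 102  90  94  97 103 104 106 104 110   2   0  -1]
 [ -1   4  71  70  70  86  85  89  89  93  92  97  98 105  94  94  95  -2  -4  -2]
 [  0   3  53  56  69  70  74  79  74  80  80  84  86  88  81  84  81   6   0  -2]
 [  1  -1  43  42  56  62  62  63  68  68  66  70  76  76  69  72  -1   1  -2   4]
 [  1   0   1   4   3  -1   2  39  51  53  58  64  59  62  56  59   1   1  -1  -1]
 [ -1  -2   2   2   1  -3   2   0   5   1   5   2   4  40  43  50   0   2  -2  -4]
 [ -3   4   1  -1  -4   2   1   3  -3   1  -4   2   1   0   5   0   4  -1   0  -1]
 [  1   0   0  -1  -5   1   1   2   0  -1  -1   2   0   1   6  -4   1   2   1  -1]]
```

View pics/scenecase.png

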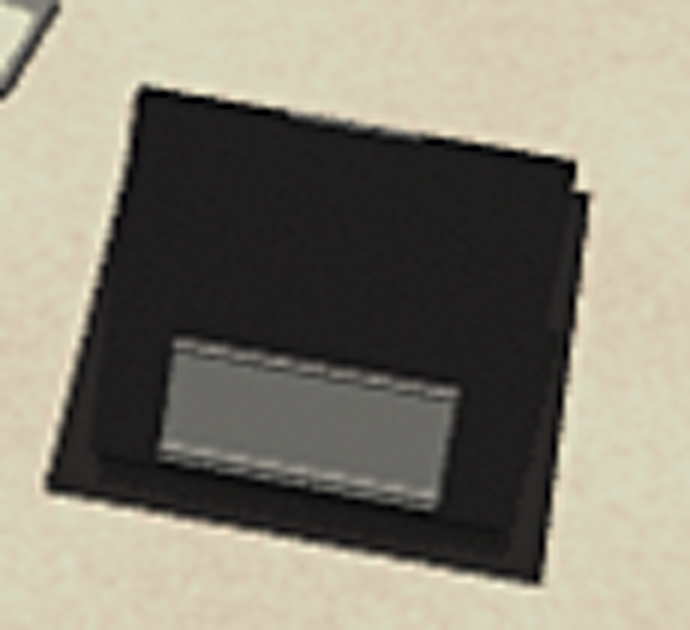

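View pics/scenestrip.png

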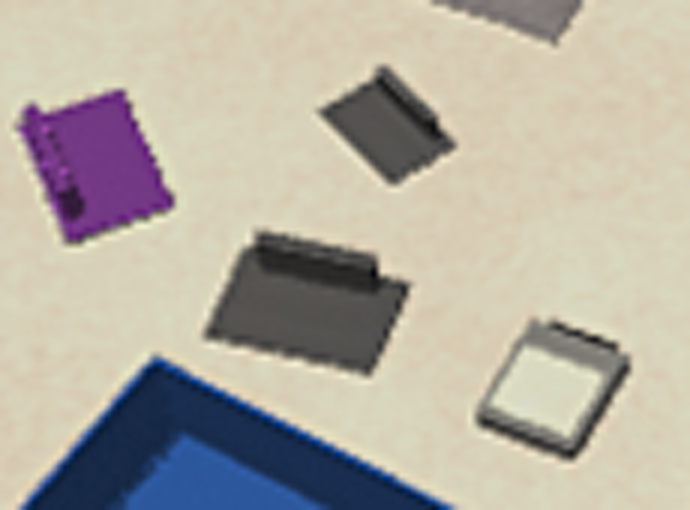

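```bash
cat >> h.py <<'E'
def plan(target, yaw=None):
    s=r.read_state(); M=R.from_quat(s["orientation"])
    d=M.inv().apply(np.array(target)-s["ee_pos"])
    th=np.degrees(np.arctan2(*M.as_matrix()[:2,0][::-1]))
    n=int(np.ceil(np.abs(d).max()/0.0417))
    print("t",round(s["time_s"],2),"pos",s["ee_pos"].round(4),"th",th.round(2),"tilt",np.round(M.as_matrix()[2,2],5),"F",s["ft_force"].round(1),"gap",round(s["finger_gap"],4))
    print("tool travel mm",(d*1000).round(1),"rows",n,"twist",None if yaw is None else round(-(yaw-th),2))
E
python3 - <<'E'
from h import *
b=dict(np.load("s0.npz")); w=cloud(b); q=w[205:295,262:360].reshape(-1,3)
q=q[(q[:,2]>0.11)]
# plane ransac-lite
X=np.c_[q[:,:2],np.ones(len(q))]; k=np.ones(len(q),bool)
for i in range(5):
    c=np.linalg.lstsq(X[k],q[k,2],rcond=None)[0]; k=abs(X@c-q[:,2])<0.006
print(c,k.sum(),"yaw",np.degrees(np.arctan2(-c[1],-c[0])),"angle",np.arctan(np.hypot(c[0],c[1])))
ps=q[k]; n=len(ps)
yaw=np.radians(12.9); ex=np.array([np.cos(yaw),np.sin(yaw)]); ey=np.array([-ex[1],ex[0]])
print("x ext",np.percentile(ps[:,:2]@ex,[0.5,1,50,99]),"y ext",np.percentile(ps[:,:2]@ey,[1,50,99]))
cc=np.array([.5995,.0655])
for off in(10,0,-20,-60): print(off,cc+ex*off/1000)
p=cc+ex*0.0
print("lid z there",c@[*(cc+ex*.005),1])
plan([*(cc+ex*.005),0.25],100)
E
```

```text
[-1.28931107 -0.29942943  0.9723656 ] 2228 yaw 13.074591687541057 angle 0.9237835794126462
x ext [0.59321799 0.59381474 0.62182987 0.65168124] y ext [-0.16774191 -0.06811462  0.02786985]
10 [0.60924761 0.0677325 ]
0 [0.5995 0.0655]
-20 [0.58000478 0.061035  ]
-60 [0.54101433 0.05210499]
lid z there 0.173192893178028
t 0.8 pos [ 0.1743 -0.5742  0.2504] th 16.89 tilt -1.0 F [-0.8 -0.3  1.2] gap 0.0849
tool travel mm [ 5.977e+02 -4.882e+02  3.000e-01] rows 15 twist -83.11
```

>>> send_rows(rows=[{"travel": [0.03,-0.0245,0],"twist": 0},{"travel": [0.03,-0.0245,0],"twist": 0},{"travel": [0.03,-0.0245,0],"twist": 0},{"travel": [0.03,-0.0245,0],"twist": 0},{"travel": [0.03,-0.0245,0],"twist": 0},{"travel": [0.03,-0.0245,0],"twist": 0},{"travel": [0.03,-0.0245,0],"twist": 0},{"travel": [0.03,-0.0245,0],"twist": 0}], claw=0)

```text
time_s: 1.47
ee_pos: [0.3477, -0.3152, 0.2505]
orientation: [0.989, 0.147, 0.0, 0.0]
ft_force: [0.9, -1.0, 0.2]
finger_gap: 0.0001
```

>>> send_rows(rows=[{"travel": [0.03,-0.0245,0],"twist": 0},{"travel": [0.03,-0.0245,0],"twist": 0},{"travel": [0.03,-0.0245,0],"twist": 0},{"travel": [0.03,-0.0245,0],"twist": 0},{"travel": [0.03,-0.0245,0],"twist": 0},{"travel": [0.03,-0.0245,0],"twist": 0},{"travel": [0.03,-0.0245,0],"twist": 0},{"travel": [0.03,-0.0245,0],"twist": 0}])

```text
time_s: 2.13
ee_pos: [0.5206, -0.0576, 0.2505]
orientation: [0.989, 0.147, 0.0, 0.0]
ft_force: [0.4, -1.1, -0.3]
finger_gap: -0.0001
```

>>> send_rows(rows=[{"travel": [0.03,-0.0245,0],"twist": 0},{"travel": [0.03,-0.0245,0],"twist": 0},{"travel": [0.03,-0.0245,0],"twist": 0},{"travel": [0,0,0],"twist": -7.1},{"travel": [0,0,0],"twist": -7.1},{"travel": [0,0,0],"twist": -7.1},{"travel": [0,0,0],"twist": -7.1},{"travel": [0,0,0],"twist": -7.1}])

```text
time_s: 2.8
ee_pos: [0.5845, 0.0371, 0.2502]
orientation: [0.896, 0.444, -0.0, 0.0]
ft_force: [0.0, -0.1, -0.1]
finger_gap: 0.0
```

>>> send_rows(rows=[{"travel": [0,0,0],"twist": -7.1},{"travel": [0,0,0],"twist": -7.1},{"travel": [0,0,0],"twist": -7.1},{"travel": [0,0,0],"twist": -7.1},{"travel": [0,0,0],"twist": -7.1},{"travel": [0,0,0],"twist": -7.1},{"travel": [0,0,0],"twist": -7.1},{"travel": [0,0,0],"twist": 0}])

```text
time_s: 3.47
ee_pos: [0.5845, 0.0369, 0.2503]
orientation: [0.626, 0.779, -0.0, 0.0]
ft_force: [0.4, 0.6, -0.1]
finger_gap: 0.0
```

```bash
python3 - <<'E'
from h import *
yaw=np.radians(12.9); ex=np.array([np.cos(yaw),np.sin(yaw)]); cc=np.array([.5990,.0655])
for x,z in((18,.20),(18,.18)):
    plan([*(cc+ex*x/1000),z],102.9)
p=r.snapshot("scene"); save(p,"s1",(200,120,220,180),3.5)
E
```

```text
t 3.47 pos [0.5845 0.0369 0.2503] th 102.42 tilt -1.0 F [ 0.4  0.6 -0.1] gap 0.0
tool travel mm [25.  38.3 50.3] rows 2 twist -0.48
t 3.47 pos [0.5845 0.0369 0.2503] th 102.42 tilt -1.0 F [ 0.4  0.6 -0.1] gap 0.0
tool travel mm [25.  38.3 70.3] rows 2 twist -0.48
```

View pics/s1.png

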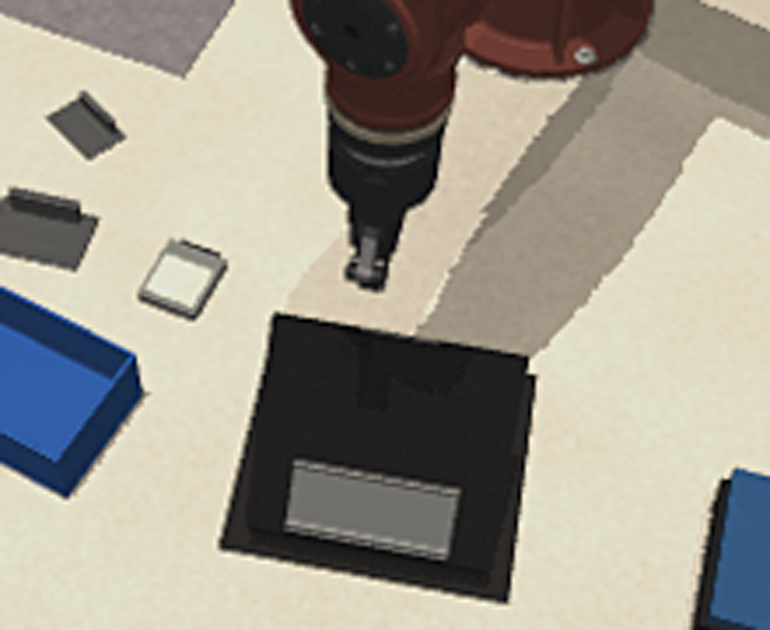

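>>> send_rows(rows=[{"travel": [0.0125,0.021,0],"twist": -0.5},{"travel": [0.0125,0.021,0],"twist": 0},{"travel": [0,0,0.02],"twist": 0},{"travel": [0,0,0.02],"twist": 0},{"travel": [0,0,0.015],"twist": 0},{"travel": [0,0,0.005],"twist": 0},{"travel": [0,0,0],"twist": 0},{"travel": [0,0,0],"twist": 0}])

```text
time_s: 4.18
ee_pos: [0.6203, 0.0702, 0.1909]
orientation: [0.626, 0.78, 0.0, 0.0]
ft_force: [-0.2, 0.1, 0.1]
finger_gap: 0.0
```

>>> send_rows(rows=[{"travel": [0,0,0.005],"twist": 0},{"travel": [0,-0.004,0.005],"twist": 0},{"travel": [0,-0.008,0.006],"twist": 0},{"travel": [0,-0.008,0.006],"twist": 0},{"travel": [0,-0.008,0.007],"twist": 0},{"travel": [0,-0.007,0.007],"twist": 0},{"travel": [0,-0.007,0.007],"twist": 0},{"travel": [0,-0.007,0.008],"twist": 0}])

```text
time_s: 4.85
ee_pos: [0.5727, 0.0593, 0.1399]
orientation: [0.626, 0.78, 0.001, 0.001]
ft_force: [2.1, 0.8, 0.7]
finger_gap: -0.0001
```

```bash
python3 - <<'E'
from h import *
yaw=np.radians(12.9); ex=np.array([np.cos(yaw),np.sin(yaw)]); cc=np.array([.5990,.0655])
plan([*(cc+ex*-50/1000),.067],102.9)
p=r.snapshot("scene"); save(p,"s2",(200,120,220,180),3.5)
E
```

```text
t 4.85 pos [0.5727 0.0593 0.1399] th 102.55 tilt -1.0 F [2.1 0.8 0.7] gap -0.0001
tool travel mm [  0.1 -23.1  72.8] rows 2 twist -0.35
```

View pics/s2.png

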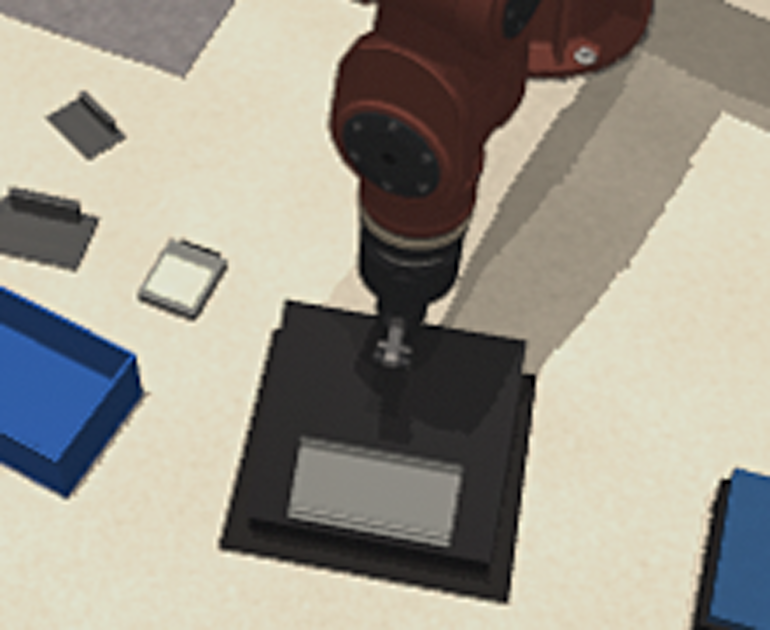

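>>> send_rows(rows=[{"travel": [0,-0.006,0.009],"twist": 0},{"travel": [0,-0.006,0.009],"twist": 0},{"travel": [0,-0.005,0.01],"twist": 0},{"travel": [0,-0.004,0.01],"twist": 0},{"travel": [0,-0.003,0.01],"twist": 0},{"travel": [0,-0.002,0.01],"twist": 0},{"travel": [0,-0.001,0.006],"twist": 0},{"travel": [0,0,0.004],"twist": 0}])

```text
time_s: 5.57
ee_pos: [0.5454, 0.0537, 0.0701]
orientation: [0.625, 0.78, -0.0, -0.001]
ft_force: [-1.8, -0.4, 1.3]
finger_gap: -0.0002
```

>>> send_rows(rows=[{"travel": [0,0,0.002],"twist": 0},{"travel": [0,0,0.002],"twist": 0},{"travel": [0,0,0.001],"twist": 0},{"travel": [0,0,0],"twist": 0}])

```text
time_s: 5.9
ee_pos: [0.5461, 0.0538, 0.067]
orientation: [0.625, 0.78, -0.0, 0.0]
ft_force: [-4.2, 0.1, 5.8]
finger_gap: 0.0001
```

>>> send_rows(rows=[{"travel": [0,0,0.001],"twist": 0},{"travel": [0,0,0.001],"twist": 0},{"travel": [0,0,0],"twist": 0}])

```text
time_s: 6.15
ee_pos: [0.5462, 0.0538, 0.0668]
orientation: [0.625, 0.78, -0.0, 0.0]
ft_force: [-12.6, 1.0, 21.3]
finger_gap: 0.0001
```

>>> send_rows(rows=[{"travel": [0,0,0.001],"twist": 0},{"travel": [0,0,0.001],"twist": 0},{"travel": [0,0,0],"twist": 0}])

```text
time_s: 6.4
ee_pos: [0.5463, 0.0538, 0.0665]
orientation: [0.625, 0.781, 0.0, 0.001]
ft_force: [-19.1, 0.8, 38.3]
finger_gap: -0.0006
```

```bash
cat >> h.py <<'E'
def onplane(p,uv,z):
    T=np.linalg.inv(p["extrinsics"]); uv=np.asarray(uv,float)
    d=np.stack([(uv[:,0]-p["cx"])/p["fx"],(uv[:,1]-p["cy"])/p["fy"],np.ones(len(uv))],-1)@T[:3,:3].T
    o=T[:3,3]; return o+d*((z-o[2])/d[:,2])[:,None]
def rectfit(p,box,thr,z,up=6):
    l,t,w,h=box; g=cv2.cvtColor(p["frame"][t:t+h,l:l+w],cv2.COLOR_RGB2GRAY)
    G=cv2.resize(g,None,fx=up,fy=up,interpolation=cv2.INTER_CUBIC)
    m=(G<thr).astype(np.uint8)
    c=max(cv2.findContours(m,cv2.RETR_EXTERNAL,cv2.CHAIN_APPROX_NONE)[0],key=cv2.contourArea)[:,0].astype(float)
    uv=(c+.5)/up-.5+[l,t]
    q=onplane(p,uv,z)[:,:2]*1000
    return q, cv2.minAreaRect(q.astype(np.float32))
E
python3 - <<'E'
from h import *
a=dict(np.load("t0.npz"));b=dict(np.load("s0.npz"))
for thr in(100,115,130):
    print("top",rectfit(a,(350,195,46,35),thr,.004)[1])
for thr in(110,130,150):
    print("scn",rectfit(b,(188,168,44,32),thr,.004)[1])
w=cloud(b); q=w[168:200,188:232]; P=q[q[...,2]>0.018]; print("scn rib",len(P),cv2.minAreaRect((P[:,:2]*1000).astype(np.float32)))
P=P[P[:,2]>.025]; print(P[:,:2].mean(0))
w=cloud(a); q=w[195:230,350:396]; P=q[q[...,2]>0.02]; print(len(P),P.mean(0))
E
```

```text
top ((512.4664916992188, -327.8181457519531), (63.67641067504883, 98.64179229736328), 9.36132526397705)
top ((512.638671875, -328.0682373046875), (66.1163330078125, 101.73197174072266), 9.361241340637207)
top ((512.5846557617188, -327.9836120605469), (69.14532470703125, 104.6457748413086), 9.36561107635498)
scn ((505.8209228515625, -328.668701171875), (78.93323516845703, 100.04971313476562), 9.619053840637207)
scn ((505.8253173828125, -328.9210510253906), (80.40927124023438, 101.453857421875), 9.50709342956543)
scn ((505.902099609375, -328.9685363769531), (81.88227844238281, 102.97019958496094), 9.4741849899292)
scn rib 112 ((549.651611328125, -320.4236145019531), (135.341064453125, 71.00486755371094), 11.533827781677246)
[ 0.52072146 -0.33226433]
64 [ 0.49041055 -0.33248843  0.02841115]
```

>>> send_rows(rows=[{"travel": [0,0,-0.01],"twist": 0},{"travel": [0,0,-0.02],"twist": 0},{"travel": [0,0,-0.04],"twist": 0},{"travel": [0,0,-0.03],"twist": 0}])

```text
time_s: 6.73
ee_pos: [0.5461, 0.0539, 0.1643]
orientation: [0.625, 0.78, 0.0, 0.0]
ft_force: [1.4, 0.3, 1.4]
finger_gap: -0.0003
```

```bash
python3 - <<'E'
from h import *
plan([.4904,-.3318,.165],99.4)
E
```

```text
t 6.73 pos [0.5461 0.0539 0.1643] th 102.6 tilt -1.0 F [1.4 0.3 1.4] gap -0.0003
tool travel mm [-364.3 -138.5   -0.7] rows 9 twist 3.2
```

>>> send_rows(rows=[{"travel": [-0.0303,-0.0115,0],"twist": 0},{"travel": [-0.0303,-0.0115,0],"twist": 0},{"travel": [-0.0303,-0.0115,0],"twist": 0},{"travel": [-0.0303,-0.0115,0],"twist": 0},{"travel": [-0.0303,-0.0115,0],"twist": 0},{"travel": [-0.0303,-0.0115,0],"twist": 0},{"travel": [-0.0303,-0.0115,0],"twist": 0},{"travel": [-0.0303,-0.0115,0],"twist": 0}], claw=0.5)

```text
time_s: 7.4
ee_pos: [0.509, -0.2046, 0.1627]
orientation: [0.625, 0.78, 0.0, 0.001]
ft_force: [0.8, 0.9, -0.6]
finger_gap: 0.0426
```

>>> send_rows(rows=[{"travel": [-0.0303,-0.0115,0],"twist": 0},{"travel": [-0.0303,-0.0115,0],"twist": 0},{"travel": [-0.0303,-0.0115,0],"twist": 0},{"travel": [-0.0303,-0.0115,0],"twist": 0},{"travel": [0,0,0],"twist": 3.2},{"travel": [0,0,0.03],"twist": 0},{"travel": [0,0,0.03],"twist": 0},{"travel": [0,0,0],"twist": 0}])

```text
time_s: 8.07
ee_pos: [0.4885, -0.3293, 0.0966]
orientation: [0.647, 0.762, 0.001, -0.004]
ft_force: [-0.3, 0.9, -0.9]
finger_gap: 0.0428
```

```bash
python3 - <<'E'
from h import *
plan([.4904,-.3318,.030],99.4)
a=r.snapshot("top"); b=r.snapshot("scene")
np.savez("t1.npz",**a); np.savez("s1.npz",**b)
save(a,"t3",(195,130,230,130),3.4); save(b,"s3",(160,90,220,200),3)
save(a,"t3c",(195,130,130,100),6)
E
```

```text
t 8.07 pos [ 0.4885 -0.3293  0.0966] th 99.37 tilt -0.99997 F [-0.3  0.9 -0.9] gap 0.0428
tool travel mm [-3.2  1.8 66.6] rows 2 twist -0.03
```

View pics/t3.png

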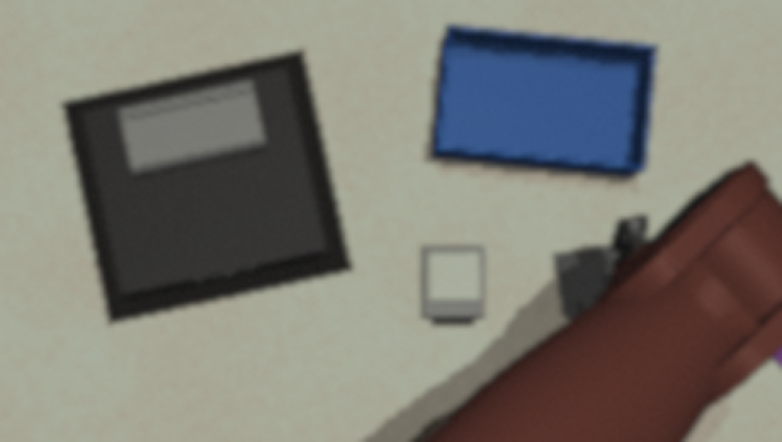

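View pics/s3.png

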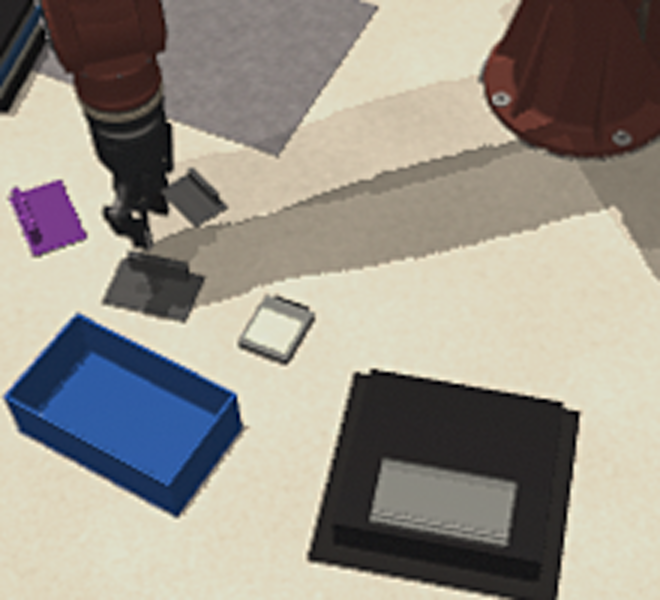

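View pics/t3c.png

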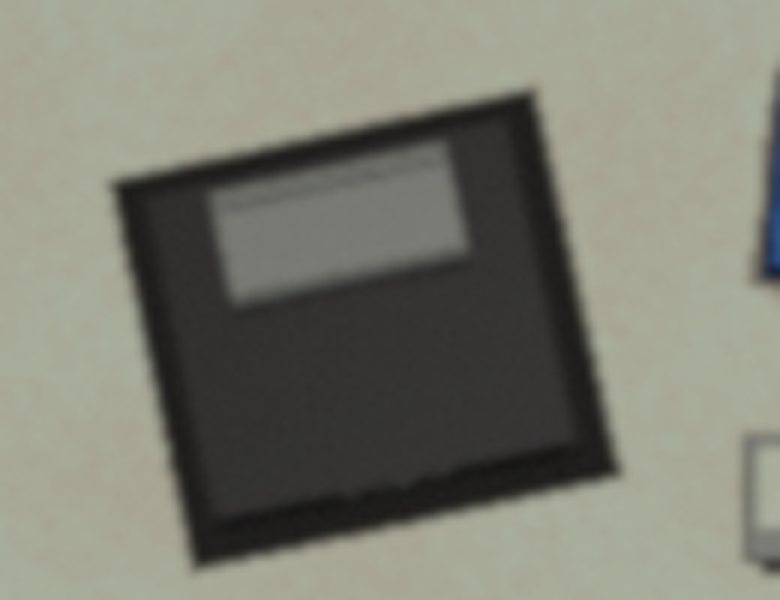

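```bash
python3 - <<'E'
from h import *
a=dict(np.load("t1.npz"));b=dict(np.load("s1.npz"))
def fit(p,box,z,lo,hi,up=6):
    l,t,w,h=box; g=cv2.cvtColor(p["frame"][t:t+h,l:l+w],cv2.COLOR_RGB2GRAY)
    G=cv2.resize(g,None,fx=up,fy=up,interpolation=cv2.INTER_CUBIC)
    m=((G>lo)&(G<hi)).astype(np.uint8); m=cv2.morphologyEx(m,cv2.MORPH_OPEN,np.ones((5,5)))
    c=max(cv2.findContours(m,cv2.RETR_EXTERNAL,cv2.CHAIN_APPROX_NONE)[0],key=cv2.contourArea)[:,0].astype(float)
    q=onplane(p,(c+.5)/up-.5+[l,t],z)[:,:2]*1000
    return cv2.minAreaRect(q.astype(np.float32))
g=cv2.cvtColor(a["frame"],cv2.COLOR_RGB2GRAY)
print(g[185,205:305:3]); print(g[145:225:3,255])
for thr in (80,100): print("mat top z2",rectfit(a,(195,130,130,100),thr,.002)[1])
for lo,hi in((90,150),(80,150)): print("flap top",fit(a,(222,148,60,40),.0575,lo,hi))
for lo,hi in((38,75),(44,75)): print("lid top",fit(a,(213,140,90,90),.048,lo,hi))
w=cloud(a); q=w[140:228,208:300]; m=(q[...,2]>.035)&(q[...,2]<.075); P=q[m]
print("depth lid",cv2.minAreaRect((P[:,:2]*1000).astype(np.float32)), np.median(P[:,2]))
g2=cv2.cvtColor(b["frame"],cv2.COLOR_RGB2GRAY)
fl=fit(b,(275,235,60,45),.0575,80,170); print("flap scn",fl)
w=cloud(b); q=w[205:295,262:360]; m=(q[...,2]>.038)&(q[...,2]<.075); P=q[m]
print("depth lid scn",cv2.minAreaRect((P[:,:2]*1000).astype(np.float32)), np.median(P[:,2]))
# z profile along case x
yaw=np.radians(12.9); ex=np.array([np.cos(yaw),np.sin(yaw)]); ey=np.array([-ex[1],ex[0]]); cc=np.array([.599,.0655])
d=(P[:,:2]-cc); X=d@ex; Y=d@ey
for lo in range(-95,105,8):
    k=(X>lo/1e3)&(X<(lo+8)/1e3)&(abs(Y)<.06); print(lo,k.sum(),np.median(P[k,2]).round(4) if k.any() else None, end=" | ")
save(b,"s3c",(255,195,115,105),6)
E
```

```text
[169 167 168 169 157  38  36  48  49  48  48  49  50  51  51  50  51  50
  50  52  52  52  52  52  53  52  52  46  31  78 166 163 167 167]
[163 164  87  37 103 110 120 121 121 121  88  48  51  51  52  52  51  52
  52  51  53  51  44  30  42 158 165]
mat top z2 ((599.3534545898438, 66.10184478759766), (219.87432861328125, 239.83897399902344), 13.027363777160645)
mat top z2 ((599.384521484375, 66.00007629394531), (222.77542114257812, 242.5625457763672), 13.047219276428223)
flap top ((651.228271484375, 77.89358520507812), (59.82406234741211, 130.65313720703125), 13.158193588256836)
flap top ((651.0858154296875, 77.74714660644531), (62.60425567626953, 132.75950622558594), 12.972250938415527)
lid top ((598.1796875, 65.24510955810547), (186.59364318847656, 204.1583709716797), 13.004788398742676)
lid top ((598.3107299804688, 65.22836303710938), (183.46084594726562, 198.75820922851562), 13.152315139770508)
depth lid ((599.6962280273438, 65.2612533569336), (182.34349060058594, 200.17828369140625), 13.21158218383789) 0.04876927146508492
flap scn ((647.755126953125, 77.04552459716797), (69.18482971191406, 132.1436004638672), 13.096284866333008)
depth lid scn ((599.4088134765625, 65.29144287109375), (184.06283569335938, 200.02940368652344), 12.95317554473877) 0.04835190928226851
-95 33 0.0471 | -87 88 0.0472 | -79 87 0.0473 | -71 86 0.0471 | -63 93 0.0469 | -55 88 0.0475 | -47 93 0.0472 | -39 88 0.0475 | -31 100 0.0473 | -23 95 0.0469 | -15 93 0.0473 | -7 98 0.0475 | 1 91 0.0475 | 9 32 0.0483 | 17 98 0.0595 | 25 106 0.0572 | 33 109 0.0567 | 41 99 0.0569 | 49 106 0.0571 | 57 107 0.057 | 65 96 0.0576 | 73 137 0.0577 | 81 162 0.0486 | 89 59 0.044 | 97 0 None |
```

View pics/s3c.png

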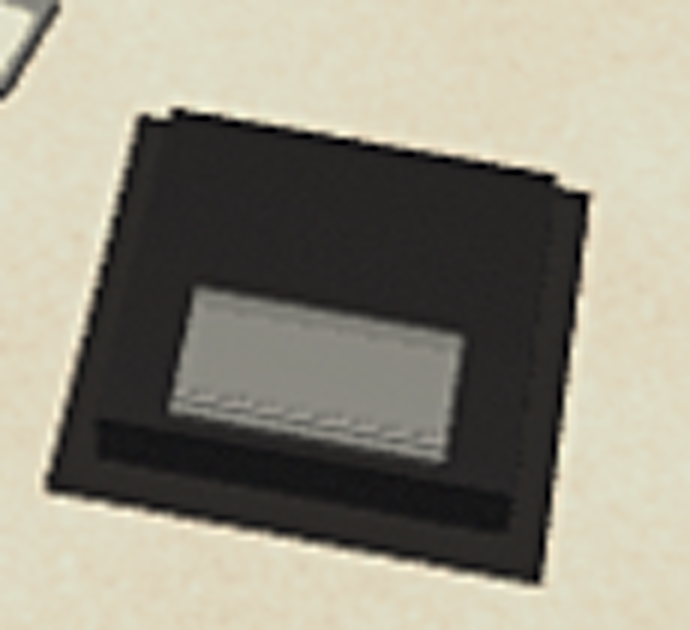

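>>> send_rows(rows=[{"travel": [0,0,0],"twist": 0}])

```text
time_s: 8.25
ee_pos: [0.4913, -0.3317, 0.1043]
orientation: [0.647, 0.763, -0.0, 0.001]
ft_force: [-0.3, 0.5, 0.5]
finger_gap: 0.0428
```

```bash
python3 - <<'E'
from h import *
plan([.4904,-.3318,.030],99.4)
E
```

```text
t 8.25 pos [ 0.4913 -0.3317  0.1043] th 99.41 tilt -1.0 F [-0.3  0.5  0.5] gap 0.0428
tool travel mm [ 0.2 -1.  74.3] rows 2 twist 0.01
```

>>> send_rows(rows=[{"travel": [0,-0.001,0.03],"twist": 0},{"travel": [0,0,0.025],"twist": 0},{"travel": [0,0,0.012],"twist": 0},{"travel": [0,0,0.007],"twist": 0},{"travel": [0,0,0.003],"twist": 0},{"travel": [0,0,0],"twist": 0},{"travel": [0,0,0],"twist": 0}])

```text
time_s: 8.83
ee_pos: [0.4904, -0.3321, 0.0269]
orientation: [0.647, 0.763, -0.0, 0.001]
ft_force: [0.4, 0.7, -0.5]
finger_gap: 0.0429
```

```bash
python3 - <<'E'
from h import *
plan([.4904,-.3318,.027],99.4)
b=r.snapshot("scene"); save(b,"s4",(165,110,100,100),6)
E
```

```text
t 8.83 pos [ 0.4904 -0.3321  0.0269] th 99.4 tilt -1.0 F [ 0.4  0.7 -0.5] gap 0.0429
tool travel mm [ 0.3  0.1 -0.1] rows 1 twist -0.0
```

View pics/s4.png

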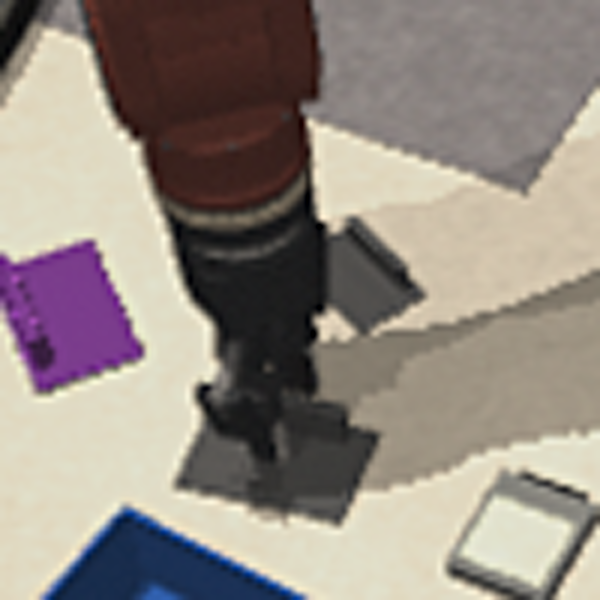

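>>> send_rows(rows=[{"travel": [0,0,0],"twist": 0},{"travel": [0,0,0],"twist": 0},{"travel": [0,0,0],"twist": 0},{"travel": [0,0,0],"twist": 0},{"travel": [0,0,0],"twist": 0},{"travel": [0,0,0],"twist": 0}], claw=0)

```text
time_s: 9.38
ee_pos: [0.49, -0.3318, 0.0261]
orientation: [0.647, 0.763, -0.0, 0.001]
ft_force: [-0.5, 1.0, 5.5]
finger_gap: 0.0082
```

>>> send_rows(rows=[{"travel": [0,0,-0.01],"twist": 0},{"travel": [0,0,-0.03],"twist": 0},{"travel": [0,0,-0.035],"twist": 0},{"travel": [0,0,-0.035],"twist": 0},{"travel": [0,0,0],"twist": 0},{"travel": [0,0,0],"twist": 0}])

```text
time_s: 9.88
ee_pos: [0.4906, -0.3325, 0.1382]
orientation: [0.647, 0.763, -0.0, 0.002]
ft_force: [-0.0, -0.5, -1.9]
finger_gap: 0.0087
```

```bash
python3 - <<'E'
from h import *
yaw=np.radians(13.03); ex=np.array([np.cos(yaw),np.sin(yaw)]); ey=np.array([-ex[1],ex[0]])
xm,ym=.6237,-.07105
# pre-insert: edge 25 mm before mouth; rib 55 mm behind edge
for e in(-.030,.015):
    t=ex*(xm+e-.055)+ey*ym; print(e,t); plan([*t,.137],103.03)
b=r.snapshot("scene"); save(b,"s5",(165,90,100,100),6)
E
```

```text
-0.03 [0.54084865 0.05223533]
t 9.88 pos [ 0.4906 -0.3325  0.1382] th 99.39 tilt -0.99999 F [-0.  -0.5 -1.9] gap 0.0087
tool travel mm [3.713e+02 1.123e+02 1.000e-01] rows 9 twist -3.64
0.015 [0.58469    0.06238109]
t 9.88 pos [ 0.4906 -0.3325  0.1382] th 99.39 tilt -0.99999 F [-0.  -0.5 -1.9] gap 0.0087
tool travel mm [3.742e+02 1.572e+02 2.000e-01] rows 9 twist -3.64
```

View pics/s5.png

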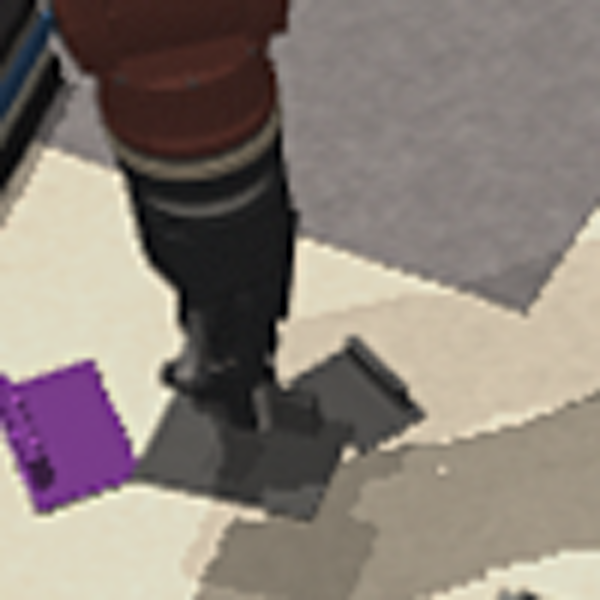

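>>> send_rows(rows=[{"travel": [0.031,0.0094,0],"twist": 0},{"travel": [0.031,0.0094,0],"twist": 0},{"travel": [0.031,0.0094,0],"twist": 0},{"travel": [0.031,0.0094,0],"twist": 0},{"travel": [0.031,0.0094,0],"twist": 0},{"travel": [0.031,0.0094,0],"twist": 0},{"travel": [0.031,0.0094,0],"twist": 0},{"travel": [0.031,0.0094,0],"twist": 0}])

```text
time_s: 10.6
ee_pos: [0.5221, -0.0724, 0.1333]
orientation: [0.647, 0.763, -0.001, -0.001]
ft_force: [0.9, -0.9, -1.4]
finger_gap: 0.0092
```

>>> send_rows(rows=[{"travel": [0.031,0.0094,0],"twist": 0},{"travel": [0.031,0.0094,0],"twist": 0},{"travel": [0.031,0.0094,0],"twist": 0},{"travel": [0.031,0.0094,0],"twist": 0},{"travel": [0,0,0],"twist": -3.6},{"travel": [0,0,0],"twist": 0},{"travel": [0,0,0],"twist": 0}])

```text
time_s: 11.18
ee_pos: [0.5392, 0.0542, 0.1337]
orientation: [0.623, 0.782, -0.001, -0.001]
ft_force: [-0.3, -0.7, -2.3]
finger_gap: 0.0086
```

```bash
python3 - <<'E'
from h import *
yaw=np.radians(13.03); ex=np.array([np.cos(yaw),np.sin(yaw)]); ey=np.array([-ex[1],ex[0]])
xm,ym=.6237,-.07105
t=ex*(xm-.03-.055)+ey*ym; plan([*t,.085],103.03)
b=r.snapshot("scene"); save(b,"s6",(240,140,130,140),5); np.savez("s6.npz",**b)
a=r.snapshot("top"); save(a,"t6",(195,130,130,100),6); np.savez("t6.npz",**a)
E
```

```text
t 11.18 pos [0.5392 0.0542 0.1337] th 102.95 tilt -1.0 F [-0.3 -0.7 -2.3] gap 0.0086
tool travel mm [-2.3  1.3 48.7] rows 2 twist -0.08
```

View pics/s6.png

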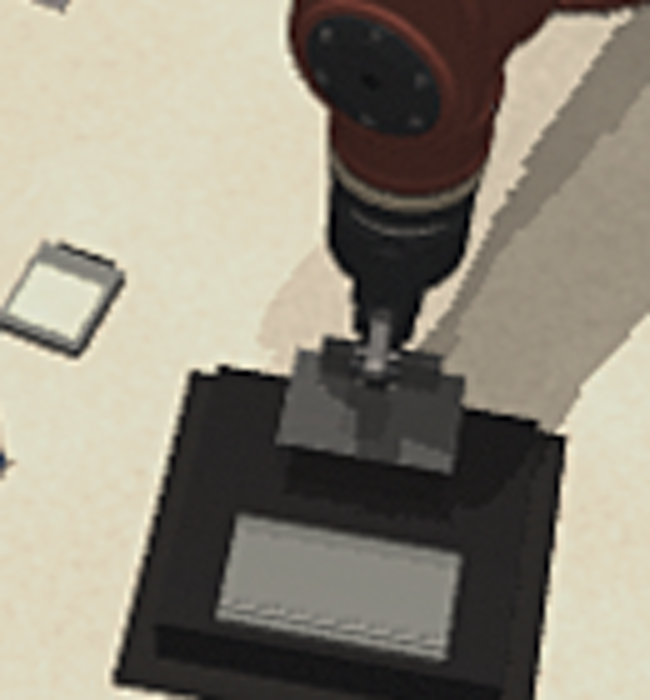

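View pics/t6.png

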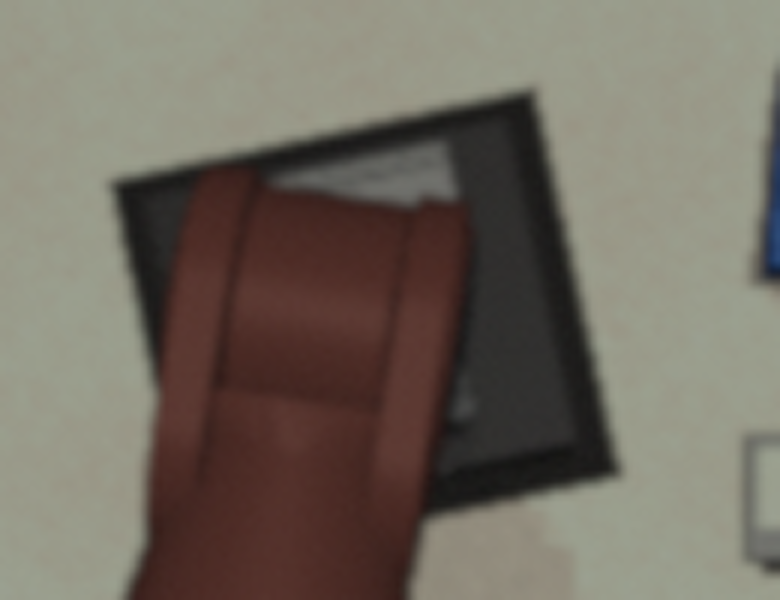

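```bash
cat >> h.py <<'E'
yaw=np.radians(13.03); ex=np.array([np.cos(yaw),np.sin(yaw)]); ey=np.array([-ex[1],ex[0]])
xm,ym=.6237,-.07105
def strip_meas(b,box,zlo,zhi):
    "plate in mouth frame from scene cloud"
    l,t,w_,h=box; w=cloud(b); q=w[t:t+h,l:l+w_].reshape(-1,3)
    X=q[:,:2]@ex-xm; Y=q[:,:2]@ey-ym; Z=q[:,2]
    k=(Z>zlo)&(Z<zhi); return X[k]*1000,Y[k]*1000,Z[k]*1000
E
python3 - <<'E'
from h import *
b=dict(np.load("s6.npz"))
g=cv2.cvtColor(b["frame"],cv2.COLOR_RGB2GRAY)
x,y,z=strip_meas(b,(285,200,60,45),.085,.125)
print(len(x)); A=np.c_[x,y,np.ones(len(x))]; k=np.ones(len(x),bool)
for i in range(5):
    c=np.linalg.lstsq(A[k],z[k],rcond=None)[0]; k=abs(A@c-z)<5
print("plane slopes",c,"n",k.sum(), "z mid",np.median(z[k]))
print("X",np.percentile(x[k],[1,50,99]),"Y",np.percentile(y[k],[1,2,50,98,99]))
print(cv2.minAreaRect(np.c_[x[k],y[k]].astype(np.float32)))
plan([*(ex*(xm-.085)+ey*ym),.085],103.03)
E
```

```text
615
plane slopes [-1.94646566e-03  3.55978230e-04  1.10754432e+02] n 581 z mid 110.89568550151019
X [-92.90874298 -56.51045229 -29.31927194] Y [-48.1309043  -47.27887764   1.78154292  49.05260416  49.94589655]
((-62.112953186035156, 1.0615425109863281), (99.98870849609375, 68.65699005126953), 89.48533630371094)
t 11.28 pos [0.5396 0.0533 0.1344] th 102.84 tilt -1.0 F [ 0.9 -0.6 -1.3] gap 0.0087
tool travel mm [-1.3  1.  49.4] rows 2 twist -0.19
```

>>> send_rows(rows=[{"travel": [-0.001,0,0.02],"twist": -0.2},{"travel": [0,0,0.018],"twist": 0},{"travel": [0,0,0.01],"twist": 0},{"travel": [0,0,0.006],"twist": 0},{"travel": [0,0,0],"twist": 0},{"travel": [0,0,0],"twist": 0}])

```text
time_s: 11.78
ee_pos: [0.5405, 0.0527, 0.0816]
orientation: [0.622, 0.783, -0.0, 0.0]
ft_force: [-0.3, -0.0, -1.8]
finger_gap: 0.0087
```

>>> send_rows(rows=[{"travel": [0,0,0.001],"twist": 0},{"travel": [0,0,0.001],"twist": 0},{"travel": [0,0,0],"twist": 0},{"travel": [0,0,0],"twist": 0}])

```text
time_s: 12.12
ee_pos: [0.5407, 0.0531, 0.0797]
orientation: [0.621, 0.784, 0.0, 0.0]
ft_force: [0.3, -0.4, -1.9]
finger_gap: 0.0088
```

```bash
python3 - <<'E'
from h import *
plan([*(ex*(xm-.085)+ey*ym),.075],103.03)
E
```

```text
t 12.12 pos [0.5407 0.0531 0.0797] th 103.19 tilt -1.0 F [ 0.3 -0.4 -1.9] gap 0.0088
tool travel mm [-0.8 -0.   4.7] rows 1 twist 0.16
```

>>> send_rows(rows=[{"travel": [-0.0005,0,0.001],"twist": 0.15},{"travel": [0,0,0.001],"twist": 0},{"travel": [0,0,0.001],"twist": 0},{"travel": [0,0,0],"twist": 0},{"travel": [0,0,0],"twist": 0}])

```text
time_s: 12.53
ee_pos: [0.5405, 0.0526, 0.0761]
orientation: [0.622, 0.783, -0.0, -0.0]
ft_force: [0.5, -0.2, -1.3]
finger_gap: 0.0089
```

>>> send_rows(rows=[{"travel": [0,0,0.001],"twist": 0},{"travel": [0,0,0],"twist": 0},{"travel": [0,0,0],"twist": 0}])

```text
time_s: 12.78
ee_pos: [0.5405, 0.0526, 0.0752]
orientation: [0.622, 0.783, -0.0, -0.0]
ft_force: [0.7, 0.2, -0.7]
finger_gap: 0.0089
```

>>> send_rows(rows=[{"travel": [0,0,0.001],"twist": 0},{"travel": [0,0,0],"twist": 0},{"travel": [0,0,0],"twist": 0}])

```text
time_s: 13.03
ee_pos: [0.5405, 0.0526, 0.0742]
orientation: [0.622, 0.783, -0.0, 0.0]
ft_force: [0.5, -0.5, -1.9]
finger_gap: 0.0085
```

>>> send_rows(rows=[{"travel": [0,0,0.0007],"twist": 0},{"travel": [0,0,0],"twist": 0},{"travel": [0,0,0],"twist": 0}])

```text
time_s: 13.28
ee_pos: [0.5406, 0.0526, 0.0741]
orientation: [0.622, 0.783, -0.0, 0.0]
ft_force: [-3.2, 0.3, 4.7]
finger_gap: 0.0088
```

>>> send_rows(rows=[{"travel": [0,0,0.0007],"twist": 0},{"travel": [0,0,0],"twist": 0},{"travel": [0,0,0],"twist": 0}])

```text
time_s: 13.53
ee_pos: [0.5406, 0.0525, 0.074]
orientation: [0.622, 0.783, -0.0, 0.0]
ft_force: [-6.1, 0.1, 11.2]
finger_gap: 0.0088
```

>>> send_rows(rows=[{"travel": [0,0,-0.0015],"twist": 0},{"travel": [0,0,-0.001],"twist": 0},{"travel": [0,0,0],"twist": 0},{"travel": [0,0,0],"twist": 0}])

```text
time_s: 13.87
ee_pos: [0.5405, 0.0526, 0.0751]
orientation: [0.622, 0.783, -0.0, -0.0]
ft_force: [-0.0, 0.9, -1.7]
finger_gap: 0.0088
```

```bash
python3 - <<'E'
from h import *
plan([*(ex*(xm-.085)+ey*ym),.0753],103.03)
b=r.snapshot("scene"); save(b,"s7",(255,165,110,115),6); np.savez("s7.npz",**b)
l,t,w,h=285,215,60,45
x,y,z=strip_meas(b,(270,200,85,60),.049,.058)
k=(x<-15)&(abs(y)<62); x,y=x[k],y[k]
print(len(x),"X",np.percentile(x,[1,97,99]),"Y",np.percentile(y,[1,2,50,98,99]))
print(cv2.minAreaRect(np.c_[x,y].astype(np.float32)))
E
```

```text
t 13.87 pos [0.5405 0.0526 0.0751] th 103.04 tilt -1.0 F [-0.   0.9 -1.7] gap 0.0088
tool travel mm [-0.4  0.3 -0.2] rows 1 twist 0.01
611 X [-110.34003304  -23.50841511  -16.83905191] Y [-59.58689    -56.88230194  -0.96350323  53.87129708  57.95989121]
((-64.57872009277344, -0.16490936279296875), (98.68296813964844, 123.72564697265625), 0.3722321391105652)
```

View pics/s7.png

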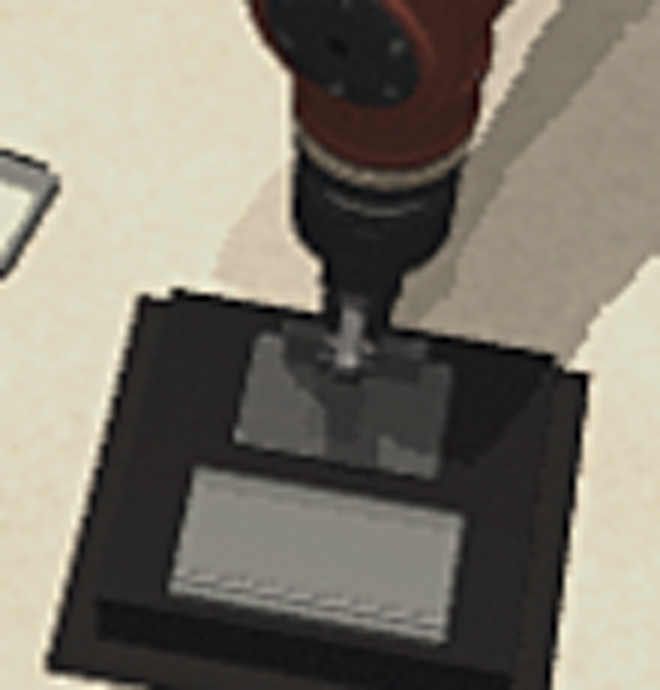

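```bash
python3 - <<'E'
from h import *
b=dict(np.load("s7.npz"))
def mf(pts,z):
    uv=np.array(pts)/6-.5+.0833+[255,165]
    q=onplane(b,uv,z)[:,:2]; return np.c_[(q@ex-xm)*1000,(q@ey-ym)*1000].round(1)
print("strip front",mf([(233,443),(438,476)],.053).tolist())
print("strip right side rear",mf([(452,365)],.053).tolist())
print("flap lip",mf([(197,467),(465,515)],.061).tolist())
print("flap back",mf([(168,596),(445,642)],.0575).tolist())
E
```

```text
strip front [[-28.7, -50.5], [-30.8, 50.9]]
strip right side rear [[-95.2, 48.8]]
flap lip [[-7.5, -64.5], [-7.8, 66.4]]
flap back [[61.3, -64.8], [58.4, 66.3]]
```

```bash
cat > edges.py <<'E'
from h import *
def edge(b,X0,Y0,X1,Y1,z,half=6,thr=None):
    """find strongest gray step across the line (mouth frame mm) ; returns fitted line pts"""
    g=cv2.cvtColor(b["frame"],cv2.COLOR_RGB2GRAY).astype(np.float32)
    E=b["extrinsics"]; n=41; s=np.linspace(0,1,n); P=np.c_[X0+(X1-X0)*s,Y0+(Y1-Y0)*s]
    d=np.array([X1-X0,Y1-Y0]);d/=np.hypot(*d);nn=np.array([-d[1],d[0]]); out=[]
    o=np.arange(-half,half+.01,.25)
    for p in P:
        q=p+o[:,None]*nn; w=(q[:,:1]/1000+xm)*ex+(q[:,1:]/1000+ym)*ey
        c=np.c_[w,np.full(len(w),z),np.ones(len(w))]@E.T
        u=(c[:,0]/c[:,2]*b["fx"]+b["cx"]).astype(np.float32);v=(c[:,1]/c[:,2]*b["fy"]+b["cy"]).astype(np.float32)
        I=cv2.remap(g,u[None],v[None],cv2.INTER_CUBIC)[0]; I=cv2.GaussianBlur(I[None],(0,0),3)[0]
        gr=np.abs(np.gradient(I)); out.append(o[gr.argmax()] )
    out=np.array(out); L=s*np.hypot(X1-X0,Y1-Y0); k=np.ones(n,bool)
    for i in range(6):
        f=np.polyfit(L[k],out[k],1); k=abs(np.polyval(f,L)-out)<max(.8,1.5*np.std(out[k]-np.polyval(f,L[k])))
    return "mid off %.2f slope deg %.2f n %d"%(np.polyval(f,L[-1]/2),np.degrees(f[0]),k.sum())
E
python3 - <<'E'
from edges import *
b=dict(np.load("s7.npz"))
print("strip front (normal=-X)",edge(b,-30,-45,-30,45,.0532))
print("strip left +Y side (n=+Y)",edge(b,-80,50,-35,50,.0532))
print("strip -Y side (n=+Y)",edge(b,-80,-50,-35,-50,.0532))
print("flap +Y",edge(b,4,65,45,65,.0575,5)); print("flap -Y",edge(b,4,-65,45,-65,.0575,5))
print("flap lip",edge(b,-6,-60,-6,60,.061,5)); print("block back",edge(b,59,-60,59,60,.0575,5))
b=dict(np.load("s1.npz"))
print("flap +Y",edge(b,4,65,45,65,.0575,5)); print("flap -Y",edge(b,4,-65,45,-65,.0575,5))
print("flap lip",edge(b,-6,-60,-6,60,.061,5)); print("block back",edge(b,59,-60,59,60,.0575,5))
b=dict(np.load("t1.npz"))
print("top flap +Y",edge(b,4,65,45,65,.0575,5)); print("flap -Y",edge(b,4,-65,45,-65,.0575,5))
print("flap lip",edge(b,-6,-60,-6,60,.061,5)); print("block back",edge(b,59,-60,59,60,.0575,5))
E
```

```text
Traceback (most recent call last):
  File "edges.py", line 6, in edge
    d=np.array([X1-X0,Y1-Y0]);d/=np.hypot(*d);nn=np.array([-d[1],d[0]]); out=[]
                              ^^^^^^^^^^^^^^^
numpy._core._exceptions._UFuncOutputCastingError: Cannot cast ufunc 'divide' output from dtype('float64') to dtype('int64') with casting rule 'same_kind'
```

```bash
sed -i 's/d=np.array(\[X1-X0,Y1-Y0\])/d=np.array([X1-X0,Y1-Y0],float)/' edges.py
python3 - <<'E'
from edges import *
b=dict(np.load("s7.npz"))
print("strip front (normal=-X)",edge(b,-30,-45,-30,45,.0532))
print("strip left +Y side (n=+Y)",edge(b,-80,50,-35,50,.0532))
print("strip -Y side (n=+Y)",edge(b,-80,-50,-35,-50,.0532))
for n,f in(("s7","s7"),("s1","s1"),("top","t1")):
    b=dict(np.load(f+".npz")); print(n)
    print("flap +Y",edge(b,4,65,45,65,.0575,5)); print("flap -Y",edge(b,4,-65,45,-65,.0575,5))
    print("flap lip",edge(b,-6,-60,-6,60,.061,5)); print("block back",edge(b,59,-60,59,60,.0575,5))
E
```

```text
strip front (normal=-X) mid off -1.02 slope deg -0.25 n 35
strip left +Y side (n=+Y) mid off -0.50 slope deg 0.14 n 41
strip -Y side (n=+Y) mid off -0.73 slope deg -0.91 n 37
s7
flap +Y mid off 0.42 slope deg -0.43 n 40
flap -Y mid off -0.46 slope deg 0.11 n 41
flap lip mid off 1.35 slope deg 0.06 n 40
block back mid off 0.78 slope deg 0.10 n 40
s1
flap +Y mid off 0.40 slope deg -0.47 n 40
flap -Y mid off -0.47 slope deg 0.14 n 41
flap lip mid off 1.32 slope deg 0.05 n 39
block back mid off 0.79 slope deg 0.11 n 40
top
flap +Y mid off 0.96 slope deg 2.26 n 28
flap -Y mid off -0.77 slope deg -0.82 n 29
flap lip mid off -1.71 slope deg 0.01 n 24
block back mid off -1.37 slope deg 0.36 n 27
```

>>> send_rows(rows=[{"travel": [0.0004,0.004,0],"twist": 0},{"travel": [0,0.005,0],"twist": 0},{"travel": [0,0.005,0],"twist": 0},{"travel": [0,0.005,0],"twist": 0},{"travel": [0,0.005,0],"twist": 0},{"travel": [0,0.004,0],"twist": 0},{"travel": [0,0,0],"twist": 0},{"travel": [0,0,0],"twist": 0}])

```text
time_s: 14.58
ee_pos: [0.5678, 0.0594, 0.0753]
orientation: [0.622, 0.783, -0.0, -0.0]
ft_force: [0.0, 0.2, -1.5]
finger_gap: 0.0085
```

```bash
python3 - <<'E'
from edges import *
plan([*(ex*(xm-.040)+ey*ym),.0753],103.03)
b=r.snapshot("scene"); save(b,"s8",(255,165,110,115),6); np.savez("s8.npz",**b)
print("flap +Y",edge(b,4,65,45,65,.0575,5)); print("flap -Y",edge(b,4,-65,45,-65,.0575,5))
print("flap lip",edge(b,-6,-60,-6,60,.061,5))
E
```

```text
t 14.58 pos [0.5678 0.0594 0.0753] th 103.05 tilt -1.0 F [ 0.   0.2 -1.5] gap 0.0085
tool travel mm [-0.9 17.1 -0. ] rows 1 twist 0.02
flap +Y mid off 0.40 slope deg -0.65 n 39
flap -Y mid off -0.47 slope deg 0.14 n 41
flap lip mid off 1.07 slope deg 0.31 n 33
```

View pics/s8.png

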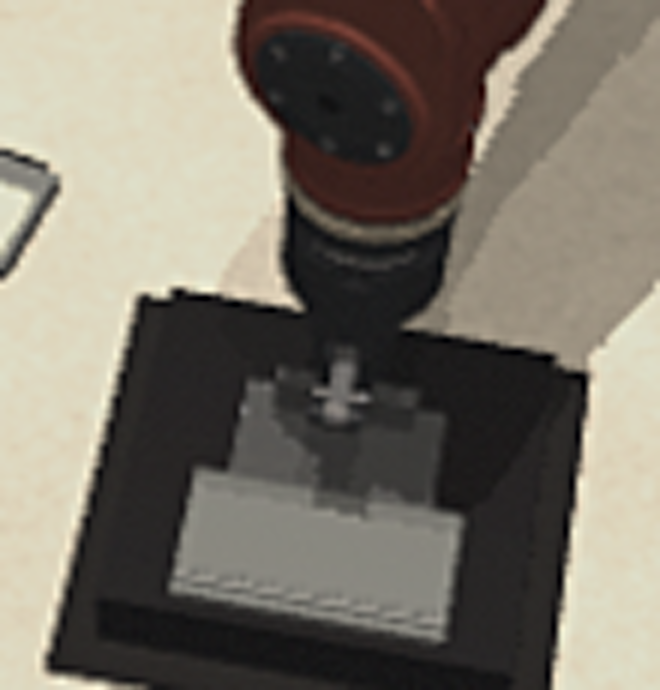

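>>> send_rows(rows=[{"travel": [-0.0003,0.003,0],"twist": 0},{"travel": [0,0.004,0],"twist": 0},{"travel": [0,0.004,0],"twist": 0},{"travel": [0,0.0035,0],"twist": 0},{"travel": [0,0.002,0],"twist": 0},{"travel": [0,0,0],"twist": 0},{"travel": [0,0,0],"twist": 0}])

```text
time_s: 15.22
ee_pos: [0.5839, 0.0628, 0.0753]
orientation: [0.622, 0.783, -0.0, -0.0]
ft_force: [0.3, 0.2, -2.5]
finger_gap: 0.0091
```

```bash
python3 - <<'E'
from edges import *
plan([*(ex*(xm-.040)+ey*ym),.0753],103.03)
b=r.snapshot("scene"); save(b,"s9",(255,165,110,115),6); np.savez("s9.npz",**b)
print("flap lip",edge(b,-6,-60,-6,60,.061,5))
print("strip +Y",edge(b,-38,50,-10,50,.0532,5)); print("strip -Y",edge(b,-42,-50,-10,-50,.0532,5))
print("strip rear +Y bit (n -X)",edge(b,-50,38,-50,48,.0532,5));print("strip rear -Y bit",edge(b,-50,-48,-50,-38,.0532,5))
x,y,z=strip_meas(b,(270,200,85,80),.05,.07); k=(x>2)&(x<45)&(abs(y)<60); print("flap z",np.median(z[k]), np.polyfit(x[k],z[k],1))
E
```

```text
t 15.22 pos [0.5839 0.0628 0.0753] th 103.05 tilt -1.0 F [ 0.3  0.2 -2.5] gap 0.0091
tool travel mm [-0.5  0.7 -0. ] rows 1 twist 0.02
flap lip mid off 0.91 slope deg 0.06 n 35
strip +Y mid off -0.77 slope deg -2.37 n 33
strip -Y mid off -0.59 slope deg -0.85 n 39
strip rear +Y bit (n -X) mid off -0.29 slope deg -8.96 n 41
strip rear -Y bit mid off -0.25 slope deg -8.59 n 41
flap z 56.918584998808754 [-3.33814007e-03  5.70020873e+01]
```

View pics/s9.png

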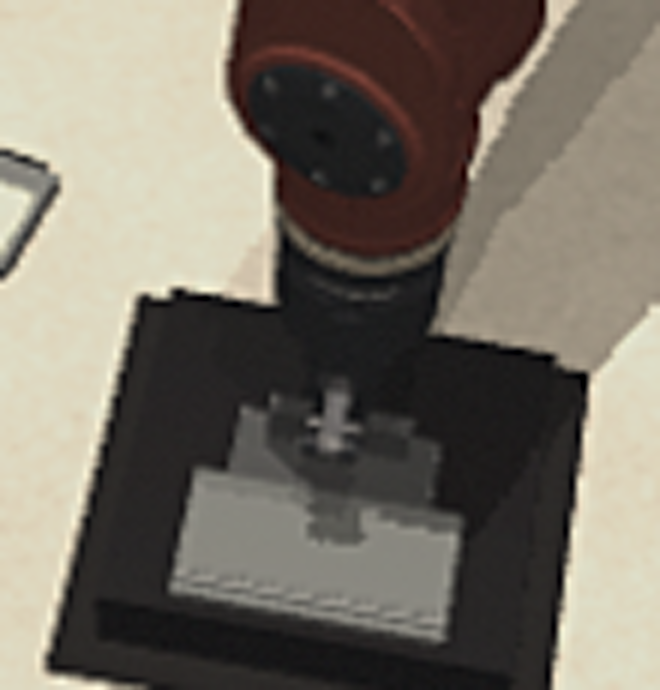

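>>> send_rows(rows=[{"travel": [0,0,0.0008],"twist": 0},{"travel": [0,0,0.0006],"twist": 0},{"travel": [0,0,0.0004],"twist": 0},{"travel": [0,0,0.0003],"twist": 0},{"travel": [0,0,0],"twist": 0},{"travel": [0,0,0],"twist": 0},{"travel": [0,0,0],"twist": 0}])

```text
time_s: 15.85
ee_pos: [0.5838, 0.0627, 0.0741]
orientation: [0.622, 0.783, -0.0, 0.0]
ft_force: [-3.8, -0.5, 6.1]
finger_gap: 0.0088
```

>>> send_rows(rows=[{"travel": [0,0,0],"twist": 0},{"travel": [0,0,0],"twist": 0},{"travel": [0,0,0],"twist": 0},{"travel": [0,0,0],"twist": 0}])

```text
time_s: 16.18
ee_pos: [0.5838, 0.0627, 0.0741]
orientation: [0.622, 0.783, -0.0, 0.0]
ft_force: [-4.4, 0.9, 6.5]
finger_gap: 0.0088
```

>>> send_rows(rows=[{"travel": [0,0,0.0003],"twist": 0},{"travel": [0,0,0],"twist": 0},{"travel": [0,0,0],"twist": 0},{"travel": [0,0,0],"twist": 0}])

```text
time_s: 16.52
ee_pos: [0.5838, 0.0627, 0.0741]
orientation: [0.622, 0.783, -0.0, 0.0]
ft_force: [-5.8, 0.6, 8.5]
finger_gap: 0.0084
```

```bash
python3 - <<'E'
from edges import *
plan([*(ex*(xm-.040)+ey*ym),.0741],103.03)
F=[]
b=r.snapshot("scene"); save(b,"s10",(255,165,110,115),6)
for i in range(6): F.append(r.read_state()["ft_force"]); a=r.snapshot("scene")
print(np.mean(F,0))
save(a,"s10full",None,1.4)
print("flap lip",edge(b,-6,-60,-6,60,.061,5))
print("strip +Y",edge(b,-38,50,-10,50,.052,5)); print("strip -Y",edge(b,-42,-50,-10,-50,.052,5))
print("rear",edge(b,-50,38,-50,48,.052,5),edge(b,-50,-48,-50,-38,.052,5))
x,y,z=strip_meas(b,(270,200,85,80),.045,.07); k=(x>2)&(x<45)&(abs(y)<60); print("flap z",np.median(z[k]), np.polyfit(x[k],z[k],1))
k=(x>-45)&(x<-12)&(abs(y)<47)&(abs(y)>15); print("plate z",np.median(z[k])); k=(x<-20)&(abs(y)>60); print("lid z",np.median(z[k]))
E
```

```text
t 16.52 pos [0.5838 0.0627 0.0741] th 103.04 tilt -1.0 F [-5.8  0.6  8.5] gap 0.0084
tool travel mm [-0.5  0.8 -0. ] rows 1 twist 0.01
[-5.05533032  0.25035141  8.81170542]
flap lip mid off 0.87 slope deg 0.17 n 34
strip +Y mid off -0.61 slope deg -0.71 n 33
strip -Y mid off -0.60 slope deg -0.66 n 39
rear mid off -0.37 slope deg 4.00 n 41 mid off -0.38 slope deg -1.53 n 41
flap z 57.14872250530667 [3.12713142e-03 5.69874283e+01]
plate z 51.62901292271948
lid z 47.642788033672275
```

View pics/s10.png

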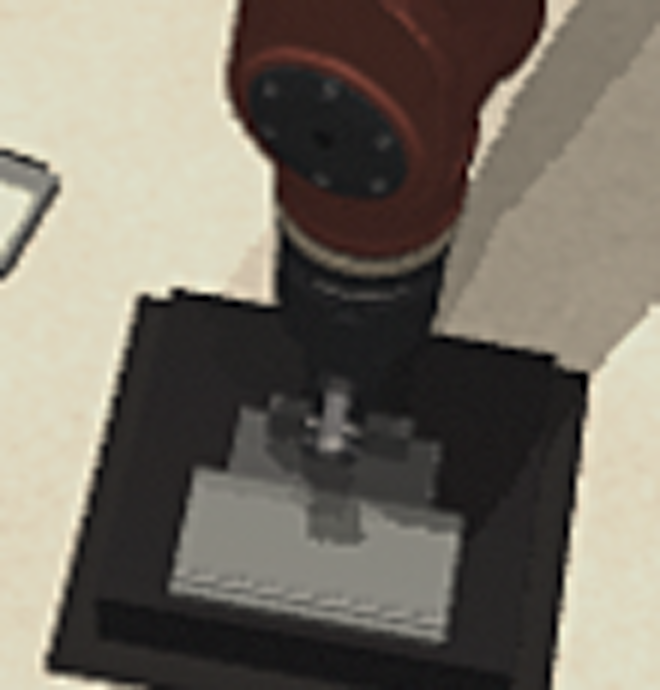

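View pics/s10full.png

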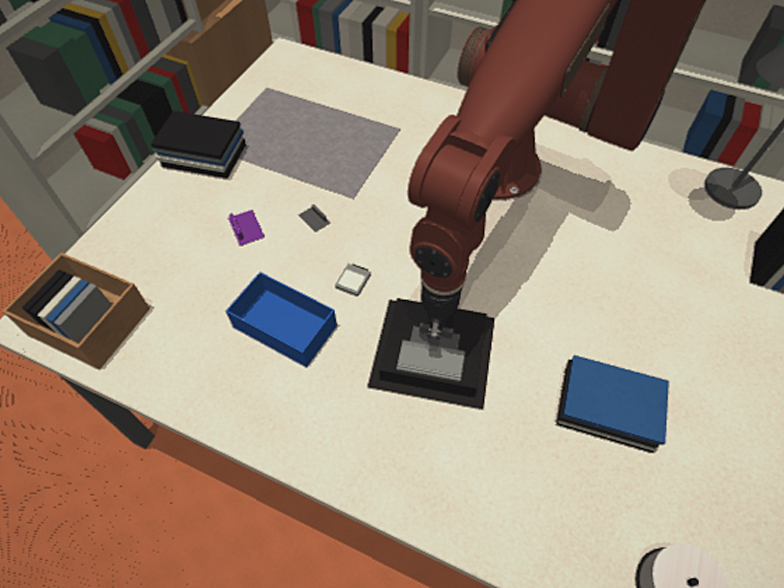

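```bash
python3 -c "
from plant import r
print(r.job_done())"
```

```text
the job is handed in; nothing more can be done
None
```

I closed the case, gripped the dark metal strip by its rib and slid it in under the flap. I handed the job in at about 17 s of the 51 s allowed, still gripping the strip and pressing it down.

The last camera and force checks before hand-in:

- **Case:** the top reads 47.6 mm against the 48 mm expected and looks level, so it is shut. I pressed it with up to 38 N when closing it.
- **Strip position:** the front edge is about 15.4 mm in under the flap. The strip is about 0.6 mm off centre and square to about 0.7°, both within the camera's error.
- **Flap:** it lies flat at about 57 mm with no slope, so it was not lifted.
- **Press:** the wrist reads about 8.8 N upwards, which is roughly 10 N on the case once the strip's weight and the sensor offset are counted. There is also about 5 N sideways, towards the robot.
- **Grip:** the finger gap reads 8.4 to 9.1 mm on the 10 mm rib. That is a little low, but the strip did not visibly slip.
- **Other things:** the last overall picture shows the purple and small dark look-alikes, cartridge, bin and stack where they began.

The two cameras disagree by about 1 to 2 mm on where the flap is, front to back. My insertion depth is uncertain by about that much. The top camera was blocked by the arm during the insertion, so those checks rest on the scene camera alone.

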